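Set out the lifting eye nuts by size for inspection

TASK

Line the four yellow lifting eye nuts up for inspection on the black lay-out board, in order of size: the largest on the mark next to the red stop, then each next smaller one on the next mark, the smallest at the grey end. Each must stand upright and be centred on its mark. One of them stands in the bay of the blue kit rack between two other parts: lift it out without shifting the rack, and leave the rack where it is.

Things in the scene. Friction and masses are not known exactly. Their poses are not given: they have to be found in the camera images.
- eye_nut_a: Loose yellow lifting eye nut, third largest of four: upright ring (54 mm outside, round bar 12 mm thick) on a collar 30 mm wide, 15 mm high; 56 mm high overall, about 160 g. Starts upright. Origin: centre of underside; x in the ring's plane, y through the eye (across the 12 mm), z up. Grip the ring's top bar from above, fingers closing along y; bar centre 50 mm above the origin.
- eye_nut_b: Loose yellow lifting eye nut, largest of four: upright ring (90 mm outside, round bar 20 mm thick) on a collar 50 mm wide, 24 mm high; 92 mm high overall, about 720 g. Starts upright. Origin: centre of underside; x in the ring's plane, y through the eye (across the 20 mm), z up. Grip the ring's top bar from above, fingers closing along y; bar centre 82 mm above the origin.
- eye_nut_c: Loose yellow lifting eye nut, smallest of four: upright ring (36 mm outside, round bar 8 mm thick) on a collar 22 mm wide, 10 mm high; 38 mm high overall, about 50 g. Starts upright. Origin: centre of underside; x in the ring's plane, y through the eye (across the 8 mm), z up. Grip the ring's top bar from above, fingers closing along y; bar centre 34 mm above the origin.
- eye_nut_d: Loose yellow lifting eye nut, second largest of four: upright ring (72 mm outside, round bar 16 mm thick) on a collar 40 mm wide, 19 mm high; 74 mm high overall, about 420 g. Starts upright. Origin: centre of underside; x in the ring's plane, y through the eye (across the 16 mm), z up. Grip the ring's top bar from above, fingers closing along y; bar centre 66 mm above the origin.
- mark_p: One of four identical flat round marks (white circle 60 mm wide, centre dot) in a straight row, 85 mm apart, on the fixed black lay-out board (110 x 405 x 10 mm); the letters say nothing about the order in the row. Origin: centre of the mark, on the board's top, 10 mm above the table. y along the row, x across it.
- mark_q: One of four identical flat round marks (white circle 60 mm wide, centre dot) in a straight row, 85 mm apart, on the fixed black lay-out board (110 x 405 x 10 mm); the letters say nothing about the order in the row. Origin: centre of the mark, on the board's top, 10 mm above the table. y along the row, x across it.
- mark_r: One of four identical flat round marks (white circle 60 mm wide, centre dot) in a straight row, 85 mm apart, on the fixed black lay-out board (110 x 405 x 10 mm); the letters say nothing about the order in the row. Origin: centre of the mark, on the board's top, 10 mm above the table. y along the row, x across it.
- mark_s: One of four identical flat round marks (white circle 60 mm wide, centre dot) in a straight row, 85 mm apart, on the fixed black lay-out board (110 x 405 x 10 mm); the letters say nothing about the order in the row. Origin: centre of the mark, on the board's top, 10 mm above the table. y along the row, x across it.
- red_stop: Red bar (100 x 16 x 22 mm) across one end of the lay-out board, 60 mm from the centre of the nearest mark; fixed. A like bar of bare grey metal is at the other end. Origin: centre of its underside, on the board's top face. x along the bar (across the row), y along the row.
- rack: Blue U-shaped kit rack (134 x 204 mm, 2.5 kg, loose) carrying a steel spool and a red cap, up to 64 mm high, fixed to its sides. Between them an open bay 88 mm wide without floor, where one eye nut stands on the table; a bar 22 mm high closes it 60 to 74 mm towards +x. Origin: centre of the bay at table level; y across the bay, towards the spool.
Not all that is in view belongs to the job. What is shaped like the eye_nut_c but turquoise or white is not meant. What is shaped like the eye_nut_b but purple is not meant.

How it is judged (in metres and radians):
At the end, for the whole second after the job is handed in: Each eye nut stands upright (tilt under 0.12 rad) and still on the lay-out board, in order of size from the red stop (largest) to the grey end (smallest), its centre within 14 mm of its mark's centre both along and across the row; the rack is within 15 mm of where it started (horizontal distance between eye_nut_b and red_stop between 0.046 and 0.0753 m and x of eye_nut_b in the frame of red_stop between -0.014 and 0.014 m and height (world z) of eye_nut_b between 0.006 and 0.014 m and angle between each of eye_nut_b, eye_nut_d, eye_nut_a, eye_nut_c's own z axis and vertical below 0.12 rad and linear speed of each of eye_nut_b, eye_nut_d, eye_nut_a, eye_nut_c below 0.02 m/s and angular speed of each of eye_nut_b, eye_nut_d, eye_nut_a, eye_nut_c below 0.2 rad/s and horizontal distance between eye_nut_d and red_stop between 0.131 and 0.1596 m and x of eye_nut_d in the frame of red_stop between -0.014 and 0.014 m and height (world z) of eye_nut_d between 0.006 and 0.014 m and horizontal distance between eye_nut_a and red_stop between 0.216 and 0.2444 m and x of eye_nut_a in the frame of red_stop between -0.014 and 0.014 m and height (world z) of eye_nut_a between 0.006 and 0.014 m and horizontal distance between eye_nut_c and red_stop between 0.301 and 0.3293 m and x of eye_nut_c in the frame of red_stop between -0.014 and 0.014 m and height (world z) of eye_nut_c between 0.006 and 0.014 m and distance of rack from where it was at the start of the episode below 0.015 m); the robot touches nothing.
It fails at once if the kit rack is shifted by more than 15 mm (distance of rack from where it was at the start of the episode above 0.015 m).
It also fails if it takes over 102 s, if anything falls off the work surface, if the arm or the gripper's body presses on something with over 40 N, if the wrist force passes 120 N, or if a joint passes its speed limit or range.

ROBOT

A 6-joint arm with a two-finger parallel gripper is mounted at the origin on the work surface. World frame = base frame: x ahead of the robot, y to its left, z up, the work surface at z = 0. Lengths are in m, angles in degrees, forces in N, time in s.
With the tool pointing down it reaches from about 0.3 to 0.75 m from the base axis. Payload 8.5 kg.
Tool frame: the origin (TCP) lies midway between the tips of the shut fingers; the grasp point (between the pads) lies 19 mm behind it; z points along the fingers, y is the line along which they close (so a half turn about z gives the same grasp; the last joint's range is limited). The gripper opens to 85 mm and grips with 20 to 120 N. Pads are 22 mm wide; open, the fingers measure 114 mm over their backs; the gripper's body (76 mm by 85 mm) begins 54 mm behind the grasp point. The pads swing forward as they close: fully open they stand 13 mm farther back than shut.
Start: joints at [-81.091, 21.807, 74.336, -0, 83.858, -12.336], TCP at [0.199, -0.513, 0.231] pointing down, gripper open.
Joint ranges: [-178.18, 178.18], [-50.72, 133.34], [12.68, 142.11], [-81.47, 261.47], [9.98, 163.14], [-165.26, 165.26]. Speed limits (degrees/s): [136.94, 136.94, 180, 180, 180, 180].

INTERFACE

Orientations are given as a 3x3 rotation matrix whose columns are the frame's x, y, z axes.
In Python, from rig import monitor, optics, close_job, models gives the robot as it stands.
- The arm moves only by the tool step_arm, never from a script. Its arguments are lists of equal length, an entry for each row: "fingers": the closure, from -1 (fully open) to 1 (shut); "travel": the shift along the tool's x, y, z scaled (see below), a list of three; "twist": the turn about the tool's z scaled (see below). In form: {"fingers": [fingers, ...], "travel": [[tx, ty, tz], ...], "twist": [twist, ...]}. A call has 1 to 10 rows; each row shifts and turns the commanded pose from where the row before left it, along the tool's axes as they then stand; what a row does not reach is not made up. The controller multiplies each number of a shift by 100 mm and each number of a turn by pi rad. A row lasts 1/8 s, in which the tool goes at most 62.5 mm and 10.7 degrees, less where a joint would pass 70% of its speed; a pose out of reach is approached as far as the arm can. A call with a number of a shift or a turn outside -1 to 1 is refused whole. A call with a gripper value outside its range is refused whole. The fingers move at their own pace and stop on an object; "force" is the grip in N (left out, the last holds). Time passes only in rows, so rows that do not move let the fingers close. It gives the time, the measured TCP pose, the force, the opening and the grip force at its end, in the units of the state.
- monitor.observe(): the state, without advancing time (a new reading comes with each control period).
- optics.get_image(name): name is "scene" or "top" or "wrist"; returns (picture, depth): 384x512x3 uint8, blue, green, red; 384x512 float32, m along the optical axis (not along the pixel's ray), 0 where there is no reading.
- optics.get_calibration(name): a dict with "vertical_fov" (degrees; the focal length in pixels is half the picture's height over the tangent of half this angle, whatever the lens; pixels are square), "cx", "cy" (the principal point, pixels), "world_from_camera" (4x4, takes a point from camera to world coordinates). Camera axes: x right, y up, looking along -z (the intrinsics and any distortion apply to the point x, -y, -z); pixel columns grow to the right and rows downward; lengths in m; the calibration is good to about 2 mm. A picture is of the moment at which its call begins: read the wrist's pose just before it. get_calibration takes no time and is no camera call; for the wrist camera it gives the pose at the moment of the call.
- close_job(): hands the job in; it is judged then, once.
Trained networks look in the newest picture that a camera, given by its name, has taken for a name from the list of things; names that differ only in an ending like _2 or _b are one class to them, and where a whole thing is asked for, a point or a joint stands for the part that bears it (a point fixed in the world has none). Each returns a list of dicts, best first, with "confidence" (0 to 1); they miss things now and then, are a little off and sometimes report something else, mostly with a low value. They report only what shows in the picture. A call takes as long as a camera call. They do not tell look-alikes from the thing itself.
- models.trace(camera, query): "mask" (384x512 bool, what is visible of it) and "point" ([column, row] in pixels, amid what is visible of it).
- models.landmark_of(camera, query): "point" ([column, row] in pixels: a listed point, or the origin of a listed thing).
The state is a dict: "time_s": time; "q": joint angles; "qvel": joint speeds; "joint_efforts": joint torques, N m; "position": TCP position; "tool_rot": TCP orientation; "ft_force": force on the tool from outside, world axes, zero at the start; "wrist_torque": the same for the moment, N m; "grip_width": finger opening in m; "gripper_force": force on a finger pad.
Only numpy, scipy, OpenCV 4.12 (cv2) and the standard library are available. Lean on these libraries where they do the work, as an engineer would, in place of code of your own. Each camera call takes 0.05 s, during which the arm holds its last target. There are 200 camera calls.

## Working session

There is one attempt and no reset: what is moved stays moved. The work goes in short steps, Python scripts to look and compute and a tool call to move; the robot and the scene stay as the last step left them, time stands still between calls to the robot, and variables do not carry over. Pictures are saved under pics/ and viewed, at most 14 in all, crops included, and the job is handed in when it is done.

Besides the shell and the picture viewer there is one more tool, called after ">>>" as name(argument=value, ...) on one line, values as JSON. step_arm: Moves the arm, as the interface text tells. Its arguments: {"type":"object","properties":{"fingers":{"type":"array","items":{"type":"number"}},"travel":{"type":"array","items":{"type":"array","items":{"type":"number"}}},"twist":{"type":"array","items":{"type":"number"}},"force":{"type":"number"}},"required":["fingers","travel","twist"]}

```bash
mkdir -p pics; ls
cat > h.py <<'E'
import numpy as np, cv2
from rig import monitor, optics, close_job, models
def K(c):
    f=192/np.tan(np.radians(c["vertical_fov"])/2); return f,c["cx"],c["cy"]
def cloud(name):
    im,d=optics.get_image(name); c=optics.get_calibration(name); f,cx,cy=K(c)
    v,u=np.mgrid[0:384,0:512]
    P=np.stack([(u-cx)/f*d,-(v-cy)/f*d,-d,np.ones_like(d)],-1)@np.array(c["world_from_camera"]).T
    P=P[...,:3]; P[d==0]=np.nan
    return im,d,P
E
python3 - <<'E'
from h import *
s=monitor.observe(); print({k:np.round(v,3).tolist() for k,v in s.items()})
for n in("scene","top"):
    im,d,P=cloud(n); c=optics.get_calibration(n); print(n,{k:np.round(v,3).tolist() if not isinstance(v,str) else v for k,v in c.items()})
    cv2.imwrite(f"pics/{n}0.png",cv2.resize(im,(800,600))); np.savez(f"{n}0.npz",im=im,P=P,d=d)
    for q in("eye_nut_a","rack","mark_p","red_stop"):
        for r in models.trace(n,q):
            m=r["mask"]; print(n,q,round(r["confidence"],2),np.round(r["point"]),m.sum(),np.round(np.nanmedian(P[m],0),3),np.round(np.nanmax(P[m][:,2]),3))
E
```

```text
pics
{'time_s': 0.0, 'q': [-81.091, 21.841, 74.386, -0.0, 83.858, -12.333], 'qvel': [-0.054, 0.001, -0.044, 0.029, -0.031, -0.035], 'joint_efforts': [0.0, -44.845, -23.127, -0.0, 0.005, -0.0], 'position': [0.199, -0.512, 0.231], 'tool_rot': [[0.932, 0.362, -0.0], [0.362, -0.932, 0.001], [0.0, -0.001, -1.0]], 'ft_force': [0.227, 0.469, 0.161], 'wrist_torque': [0.032, 0.023, -0.047], 'gripper_force': 0.0, 'grip_width': 0.086}
scene {'vertical_fov': 55.172, 'cx': 257.542, 'cy': 192.382, 'world_from_camera': [[-0.536, -0.569, 0.624, 1.072], [0.844, -0.347, 0.408, 0.327], [-0.016, 0.746, 0.666, 0.62], [0.0, 0.0, 0.0, 1.0]]}
scene eye_nut_a 0.91 [309. 182.] 616 [0.447 0.063 0.043] 0.093
scene eye_nut_a 0.86 [240. 153.] 629 [ 0.434 -0.139  0.04 ] 0.094
scene eye_nut_a 0.7 [207. 147.] 407 [ 0.433 -0.266  0.029] 0.073
scene eye_nut_a 0.62 [138. 156.] 296 [ 0.567 -0.399  0.015] 0.056
scene eye_nut_a 0.51 [438. 242.] 142 [0.455 0.371 0.015] 0.039
scene rack 0.73 [299. 206.] 2335 [0.463 0.082 0.02 ] 0.066
scene rack 0.65 [311. 179.] 633 [0.446 0.063 0.041] 0.093
scene mark_p 0.87 [237. 241.] 451
[... 432 characters left out ...]
, 0.991, 0.999], [0.0, 0.0, 0.0, 1.0]]}
top eye_nut_a 0.88 [221. 222.] 328 [0.431 0.055 0.078] 0.093
top eye_nut_a 0.74 [388. 175.] 174 [ 0.566 -0.398  0.024] 0.058
top eye_nut_a 0.68 [293. 228.] 335 [ 0.424 -0.138  0.077] 0.094
top eye_nut_a 0.59 [161. 221.] 93 [0.438 0.226 0.012] 0.04
top eye_nut_a 0.56 [113. 215.] 80 [0.446 0.369 0.011] 0.04
top rack 0.94 [204. 222.] 2041 [0.44  0.082 0.011] 0.066
top mark_p 0.9 [273. 149.] 346 [ 0.642 -0.083  0.01 ] 0.014
top mark_p 0.78 [301. 154.] 320 [ 0.632 -0.167  0.01 ] 0.016
top mark_p 0.72 [244. 147.] 304 [0.652 0.    0.01 ] 0.015
top mark_p 0.54 [213. 146.] 334 [0.661 0.086 0.01 ] 0.016
top red_stop 0.53 [190. 138.] 238 [0.664 0.144 0.03 ] 0.037
```

View pics/scene0.png

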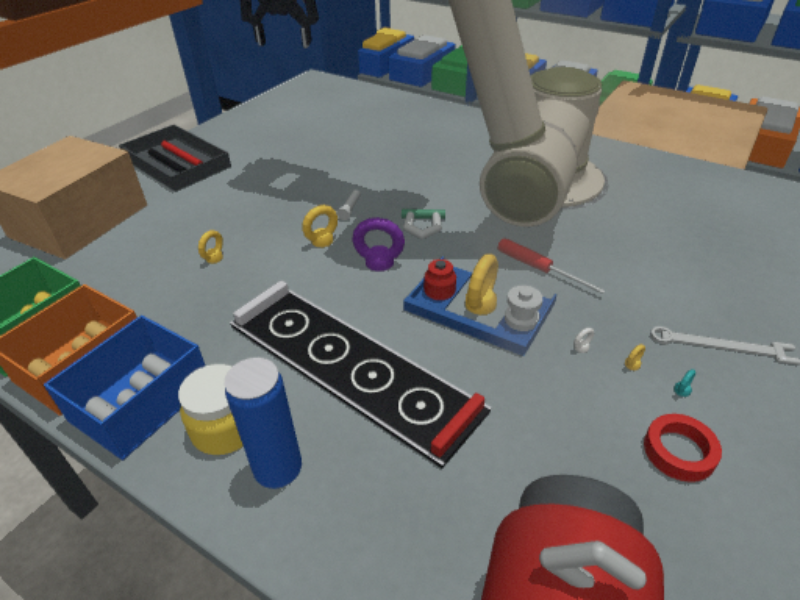

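View pics/top0.png

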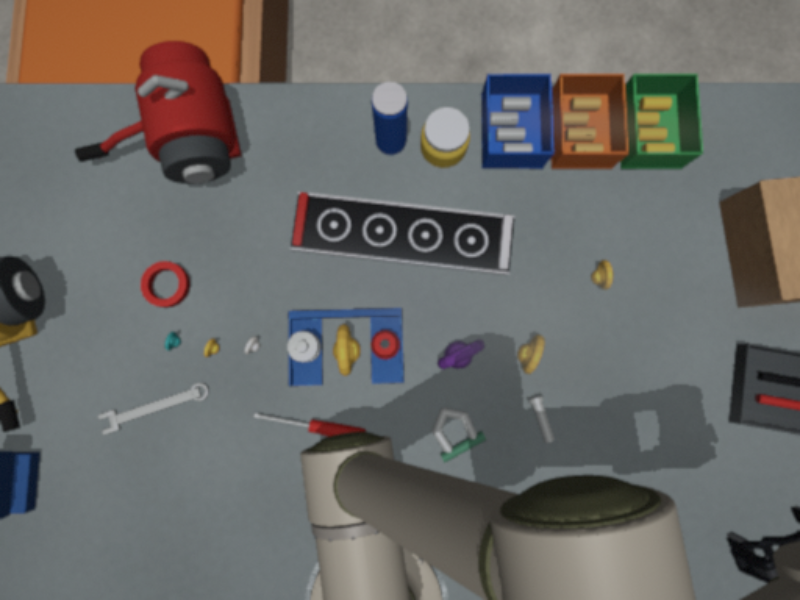

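The views show, in 800x600 scene pixels:
- **Yellow, wanted:** a at (210,246), d at (321,226), b in the rack at (484,285) and c at (635,357).
- **Look-alikes:** purple at (378,243), white at (584,340) and turquoise at (685,382).

The board runs from the red stop at (458,425) to the grey end at (262,302). Next I'll fit poses from both views by colour.

```bash
cat >> h.py <<'E'
def ymask(im):
    h=cv2.cvtColor(im,cv2.COLOR_BGR2HSV); return (h[...,0]>15)&(h[...,0]<32)&(h[...,1]>110)&(h[...,2]>50)
H=dict(a=.056,b=.092,c=.038,d=.074); G=dict(a=(.566,-.398),b=(.433,.06),c=(.440,.226),d=(.433,-.266))
COL=dict(a=.015,b=.024,c=.010,d=.019)
def fit(im,P,k,r=None):
    r=r or .06; m=ymask(im)&(np.linalg.norm(P[...,:2]-G[k],axis=-1)<r)&(P[...,2]>.004)
    Q=P[m]; ring=Q[Q[:,2]>COL[k]+.004]; top=Q[Q[:,2]>H[k]*.8]
    if len(ring)<10: return None
    w,V=np.linalg.eigh(np.cov(ring[:,:2].T)); a=np.degrees(np.arctan2(V[1,1],V[0,1]))%180
    lo,hi=ring[:,:2]@V[:,1]@np.eye(1)if 0 else (None,None)
    t=(ring[:,:2]-ring[:,:2].mean(0))@V
    mid=ring[:,:2].mean(0)+V@((np.percentile(t,2,axis=0)+np.percentile(t,98,axis=0))/2)
    return dict(n=len(ring),mid=mid.round(4),top=top.mean(0).round(4),ang=a.round(1),zmax=Q[:,2].max().round(4),spread=np.ptp(t,axis=0).round(3))
E
python3 - <<'E'
from h import *
for n in("scene","top"):
    z=np.load(n+"0.npz"); im,P=z["im"],z["P"]
    for k in "abcd": print(n,k,fit(im,P,k,.045 if k in"ac" else .06))
    h=cv2.cvtColor(im,cv2.COLOR_BGR2HSV)
    red=((h[...,0]<8)|(h[...,0]>172))&(h[...,1]>130)&(np.linalg.norm(P[...,:2]-[.67,.145],axis=-1)<.075)&(P[...,2]>.027)
    (c,s,a)=cv2.minAreaRect((P[red][:,:2]*1000).astype(np.float32)); print("red",c,s,a,np.median(P[red][:,2]))
    # rack parts
    blue=(h[...,0]>100)&(h[...,0]<130)&(h[...,1]>100)&(np.linalg.norm(P[...,:2]-[.45,.07],axis=-1)<.14)&(P[...,2]>.008)
    print("rack",cv2.minAreaRect((P[blue][:,:2]*1000).astype(np.float32)))
    # white circles
    wh=(h[...,1]<60)&(h[...,2]>140)&(abs(P[...,2]-.01)<.006)
    for x,y in((.664,.085),(.653,0),(.643,-.085),(.634,-.169)):
        m=wh&(np.linalg.norm(P[...,:2]-[x,y],axis=-1)<.038); q=(P[m][:,:2]*1000).astype(np.float32); print("mark",m.sum(),np.round(cv2.fitEllipse(q)[0],1),np.round(cv2.minEnclosingCircle(q)[0],1),P[m][:,2].mean())
E
```

```text
scene a {'n': 119, 'mid': array([ 0.5715, -0.4004]), 'top': array([ 0.5721, -0.3997,  0.0502]), 'ang': np.float64(2.6), 'zmax': np.float64(0.0559), 'spread': array([0.014, 0.052])}
scene b {'n': 376, 'mid': array([0.4401, 0.0596]), 'top': array([0.4439, 0.0604, 0.084 ]), 'ang': np.float64(1.0), 'zmax': np.float64(0.0927), 'spread': array([0.02 , 0.079])}
scene c None
scene d {'n': 212, 'mid': array([ 0.4304, -0.2674]), 'top': array([ 0.4314, -0.2665,  0.0661]), 'ang': np.float64(158.4), 'zmax': np.float64(0.0733), 'spread': array([0.015, 0.067])}
red (671.59619140625, 144.2080841064453) (16.25776481628418, 100.88115692138672) 83.33036041259766 0.03145594878467739
rack ((442.42926025390625, 58.91477966308594), (135.6309051513672, 202.86737060546875), 1.4849512577056885)
mark 156 [663.5  84. ] [663.   83.6] 0.010340867564526898
mark 128 [ 6.538e+02 -1.000e-01] [ 6.539e+02 -2.000e-01] 0.010384037291620418
mark 108 [644.7 -84.3] [644.7 -84.3] 0.01024967611941263
mark 90 [ 635.  -168.4] [ 634.3 -168.8] 0.010082801446013322
top a {'n': 79, 'mid': array([ 0.5667, -0.4   ]), 'top': array([ 0
[... 236 characters left out ...]
float64(0.0929), 'spread': array([0.02 , 0.082])}
top c None
top d {'n': 109, 'mid': array([ 0.4216, -0.2654]), 'top': array([ 0.4233, -0.2656,  0.0686]), 'ang': np.float64(157.7), 'zmax': np.float64(0.076), 'spread': array([0.013, 0.061])}
red (667.8702392578125, 145.13893127441406) (16.40728759765625, 96.36404418945312) 83.65400695800781 0.031156835531797433
rack ((437.69610595703125, 59.93877029418945), (131.487548828125, 202.14544677734375), 2.191246747970581)
mark 87 [662.3  85.8] [662.3  85.6] 0.009861438367659714
mark 88 [652.6   1.7] [652.9   1.8] 0.010389735300235958
mark 83 [642.5 -82.7] [642.7 -82.6] 0.010234223001059879
mark 87 [ 633.2 -167.6] [ 633.2 -167.6] 0.009923758756069235
```

```bash
cat >> h.py <<'E'
def plan(p,ang=None):
    s=monitor.observe(); R=np.array(s["tool_rot"]); d=R.T@(np.array(p)-s["position"])/.1
    cur=np.degrees(np.arctan2(R[1,0],R[0,0])); tw=0 if ang is None else -((ang-cur+90)%180-90)
    print("t",round(s["time_s"],2),"pos",np.round(s["position"],4),"ang",cur.round(1),"tool shift/0.1m",d.round(3),"rows>=",int(np.ceil(np.linalg.norm(d)/.5)),"twist",round(tw/180,4),"rows>=",int(np.ceil(abs(tw)/10)))
E
python3 - <<'E'
from h import *
c=np.array(optics.get_calibration("wrist")["world_from_camera"]); s=monitor.observe(); R=np.array(s["tool_rot"])
print("cam in tool",(R.T@(c[:3,3]-s["position"])).round(3),(R.T@c[:3,:3]).round(2).tolist())
plan((.50,-.40,.23),4)
im=np.load("scene0.npz")["im"];P=np.load("scene0.npz")["P"]
m=np.linalg.norm(P[...,:2]-G["c"],axis=-1)<.03; h=cv2.cvtColor(im,cv2.COLOR_BGR2HSV)
q=m&(P[...,2]>.012); print(q.sum(),np.median(h[q],0),P[q].mean(0), P[q][:,2].max())
cv2.imwrite("pics/crop_c.png",cv2.resize(im[190:270,350:460],None,fx=5,fy=5,interpolation=2))
E
```

```text
cam in tool [ 0.073 -0.001 -0.142] [[0.0, 0.96, 0.29], [1.0, -0.0, 0.0], [0.0, 0.29, -0.96]]
t 0.5 pos [ 0.1993 -0.5126  0.2313] ang 21.2 tool shift/0.1m [3.211 0.04  0.013] rows>= 7 twist 0.0958 rows>= 2
87 [ 38.   6. 143.] [0.44493234 0.22661946 0.02672259] 0.03936584890812855
```

View pics/crop_c.png

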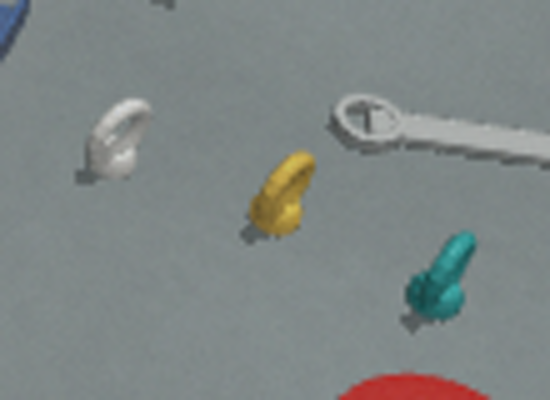

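The crop shows the wanted yellow small nut between the white one (left) and the turquoise one (right). So c is at y of about 0.30, and my earlier guess was the white look-alike. First I move above nut a.

```bash
sed -i 's/c=(.440,.226)/c=(.45,.298)/' h.py
python3 - <<'E'
from h import *
for n in("scene","top"):
    z=np.load(n+"0.npz"); print(fit(z["im"],z["P"],"c",.035))
plan((.568,-.400,.2),4)
E
```

```text
{'n': 72, 'mid': array([0.4387, 0.3003]), 'top': array([0.4405, 0.2999, 0.035 ]), 'ang': np.float64(159.4), 'zmax': np.float64(0.038), 'spread': array([0.008, 0.032])}
{'n': 38, 'mid': array([0.4343, 0.3003]), 'top': array([0.4346, 0.3   , 0.0353]), 'ang': np.float64(161.8), 'zmax': np.float64(0.0402), 'spread': array([0.008, 0.03 ])}
t 0.5 pos [ 0.1993 -0.5126  0.2313] ang 21.2 tool shift/0.1m [3.844 0.287 0.313] rows>= 8 twist 0.0958 rows>= 2
```

>>> step_arm(fingers=[-0.3,-0.3,-0.3,-0.3,-0.3,-0.3,-0.3,-0.3,-0.3,-0.3], travel=[[0.385,0.029,0.031],[0.385,0.029,0.031],[0.385,0.029,0.031],[0.385,0.029,0.031],[0.385,0.029,0.031],[0.385,0.029,0.031],[0.385,0.029,0.031],[0.385,0.029,0.031],[0.385,0.029,0.031],[0.385,0.029,0.031]], twist=[0,0,0,0,0,0,0,0,0,0])

```text
time_s: 1.75
position: [0.5698, -0.3996, 0.2001]
tool_rot: [[0.932, 0.362, -0.0], [0.362, -0.932, 0.0], [-0.0, -0.0, -1.0]]
ft_force: [-0.4, -1.4, 0.3]
grip_width: 0.0553
gripper_force: 0.0
```

>>> step_arm(fingers=[-0.3,-0.3,-0.3], travel=[[0,0,0],[0,0,0],[0,0,0]], twist=[0.048,0.048,0])

```text
time_s: 2.12
position: [0.5687, -0.4001, 0.2001]
tool_rot: [[0.998, 0.071, -0.0], [0.071, -0.998, 0.0], [-0.0, -0.0, -1.0]]
ft_force: [0.4, -1.1, 0.3]
grip_width: 0.0554
gripper_force: 0.0
```

```bash
cat >> h.py <<'E'
def look(k,r=.045,save=None):
    s=monitor.observe(); im,d,P=cloud("wrist"); f=fit(im,P,k,r); print(k,f,"grip",round(s["grip_width"],4))
    if save: cv2.imwrite(save,im)
    return f
E
python3 - <<'E'
from h import *
look("a",.045,"pics/w_a.png"); plan((.568,-.400,.069-.038),4)
E
```

```text
a {'n': 527, 'mid': array([ 0.5765, -0.3893]), 'top': array([ 0.5709, -0.3968,  0.0719]), 'ang': np.float64(57.6), 'zmax': np.float64(0.2524), 'spread': array([0.045, 0.06 ])} grip 0.0554
t 2.17 pos [ 0.5686 -0.4001  0.2002] ang 4.1 tool shift/0.1m [-6.000e-03 -1.000e-03  1.692e+00] rows>= 4 twist 0.0008 rows>= 1
```

View pics/w_a.png

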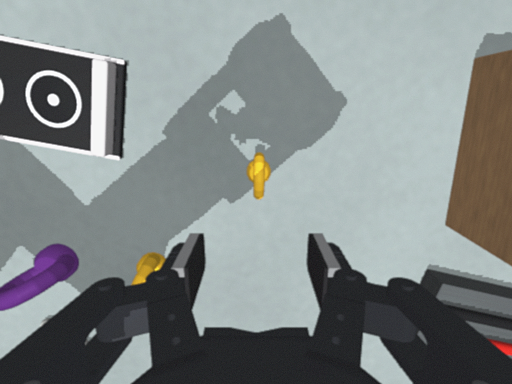

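The wrist view shows nut a at (259,175), centred between the fingers, with nothing within finger reach. The fit picked up stray gripper pixels, so I'll limit it by height.

```bash
sed -i 's/&(P\[...,2\]>.004)/\&(P[...,2]>.004)\&(P[...,2]<H[k]+.008)/' h.py
python3 - <<'E'
from h import *
f=look("a"); plan((.568,-.400,.031),4)
E
```

```text
a {'n': 479, 'mid': array([ 0.5706, -0.4016]), 'top': array([ 0.5706, -0.4015,  0.0516]), 'ang': np.float64(3.6), 'zmax': np.float64(0.0568), 'spread': array([0.012, 0.05 ])} grip 0.0556
t 2.23 pos [ 0.5686 -0.4002  0.2003] ang 4.1 tool shift/0.1m [-0.005 -0.002  1.693] rows>= 4 twist 0.0007 rows>= 1
```

>>> step_arm(fingers=[-0.3,-0.3,-0.3,-0.3,-0.3,1,1,1,1,1], travel=[[0.02,0.015,0.4],[0,0,0.4],[0,0,0.4],[0,0,0.3],[0,0,0.19],[0,0,0],[0,0,0],[0,0,0],[0,0,0],[0,0,0]], twist=[0,0,0,0,0,0,0,0,0,0], force=40)

```text
time_s: 3.48
position: [0.5714, -0.4021, 0.033]
tool_rot: [[0.998, 0.069, 0.002], [0.069, -0.998, -0.002], [0.002, 0.002, -1.0]]
ft_force: [0.8, -1.3, 5.6]
grip_width: 0.0107
gripper_force: 39.7
```

>>> step_arm(fingers=[1,1,1,1], travel=[[0,0,-0.1],[0,0,-0.4],[0,0,-0.5],[0,0,0]], twist=[0,0,0,0])

```text
time_s: 3.98
position: [0.5719, -0.4025, 0.1364]
tool_rot: [[0.998, 0.069, 0.006], [0.069, -0.998, -0.006], [0.006, 0.006, -1.0]]
ft_force: [-0.5, 0.1, -1.6]
grip_width: 0.0105
gripper_force: 39.2
```

Run:
```python
from h import *
s=monitor.observe(); im,d,P=cloud("wrist"); cv2.imwrite("pics/w_a2.png",im)
print(s["grip_width"],s["gripper_force"])
m=ymask(im)&(np.linalg.norm(P[...,:2]-s["position"][:2],axis=-1)<.035)&(abs(P[...,2]-s["position"][2])<.05); m[230:]=0
Q=P[m]; print(m.sum(),Q.mean(0),Q.min(0),Q.max(0))
plan((.6436,-.0835,.15),-6.7)
```

```text
0.010522343121640097 39.20713956467807
918 [ 0.58524912 -0.39974914  0.12925787] [ 0.56927781 -0.41474234  0.10119749] [ 0.59486118 -0.38699001  0.14846966]
t 4.03 pos [ 0.5711 -0.4017  0.1333] ang 4.0 tool shift/0.1m [ 0.945 -3.124 -0.172] rows>= 7 twist 0.0593 rows>= 2
```

View pics/w_a2.png

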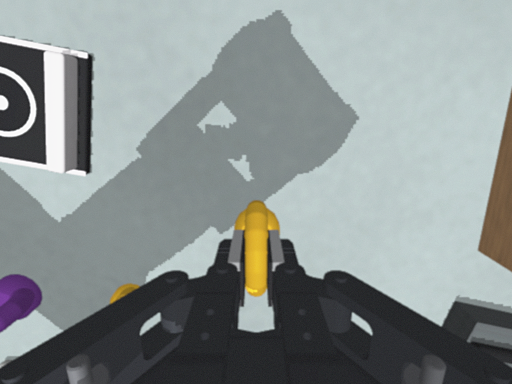

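Nut a is held upright between the pads at (257,250). I carry it to the third mark.

>>> step_arm(fingers=[1,1,1,1,1,1,1,1,1,1], travel=[[0.05,-0.15,-0.02],[0.11,-0.37,0],[0.11,-0.37,0],[0.11,-0.37,0],[0.11,-0.37,0],[0.11,-0.37,0],[0.11,-0.37,0],[0.11,-0.37,0],[0.11,-0.3,0],[0.02,-0.08,0]], twist=[0,0,0,0,0,0,0,0,0,0])

```text
time_s: 5.28
position: [0.6435, -0.0807, 0.1321]
tool_rot: [[0.997, 0.072, -0.003], [0.072, -0.997, 0.001], [-0.002, -0.001, -1.0]]
ft_force: [0.5, 0.1, -1.3]
grip_width: 0.0104
gripper_force: 39.2
```

>>> step_arm(fingers=[1,1,1,1], travel=[[0,0,0],[0,0,0],[0,0,0],[0,0,0]], twist=[0.03,0.03,0,0])

```text
time_s: 5.78
position: [0.6436, -0.0838, 0.1329]
tool_rot: [[0.993, -0.118, -0.001], [-0.118, -0.993, 0.0], [-0.001, -0.0, -1.0]]
ft_force: [-0.6, -0.4, -1.1]
grip_width: 0.0109
gripper_force: 39.1
```

```bash
cat >> h.py <<'E'
def marks():
    im,d,P=cloud("wrist"); h=cv2.cvtColor(im,cv2.COLOR_BGR2HSV); wh=(h[...,1]<60)&(h[...,2]>140)&(abs(P[...,2]-.01)<.006)
    for x,y in((.663,.085),(.653,0),(.6436,-.0835),(.634,-.168)):
        m=wh&(np.linalg.norm(P[...,:2]-[x,y],axis=-1)<.037); q=(P[m][:,:2]*1000).astype(np.float32)
        if len(q)>50: print("mark",m.sum(),np.round(cv2.fitEllipse(q)[0],1),np.round(np.ptp(q,axis=0),0),P[m][:,2].mean().round(4))
E
python3 - <<'E'
from h import *
marks(); plan((.6436,-.0835,.043),-6.7)
E
```

```text
mark 1203 [663.1  85.7] [61. 63.] 0.0104
mark 1176 [653.6   1.4] [62. 61.] 0.0104
mark 935 [645.2 -83.5] [58. 61.] 0.0104
mark 1213 [ 634.4 -167.8] [62. 61.] 0.0104
t 5.83 pos [ 0.6437 -0.0838  0.133 ] ang -6.8 tool shift/0.1m [-0.001 -0.003  0.9  ] rows>= 2 twist -0.0004 rows>= 1
```

>>> step_arm(fingers=[1,1,1,1,1,1,1], travel=[[0,0,0.35],[0,0,0.3],[0,0,0.15],[0,0,0.05],[0,0,0.03],[0,0,0],[0,0,0]], twist=[0,0,0,0,0,0,0])

```text
time_s: 6.7
position: [0.6442, -0.0837, 0.046]
tool_rot: [[0.993, -0.119, 0.001], [-0.119, -0.993, -0.0], [0.001, 0.0, -1.0]]
ft_force: [-0.2, -0.1, -1.2]
grip_width: 0.0106
gripper_force: 39.2
```

>>> step_arm(fingers=[1,1,1], travel=[[0,0,0.025],[0,0,0.01],[0,0,0]], twist=[0,0,0])

```text
time_s: 7.08
position: [0.6444, -0.084, 0.0429]
tool_rot: [[0.993, -0.119, 0.002], [-0.119, -0.993, -0.001], [0.002, 0.001, -1.0]]
ft_force: [-1.0, -1.4, 4.9]
grip_width: 0.0107
gripper_force: 40.1
```

Contact felt (about 5 N). I release, rise and look.

>>> step_arm(fingers=[0.2,-0.2,-0.2,-0.2,-0.2,-0.2,-0.2,-0.2,-0.2], travel=[[0,0,0],[0,0,0],[0,0,0],[0,0,0],[0,0,-0.2],[0,0,-0.5],[0,0,-0.5],[0,0,-0.3],[0,0,0]], twist=[0,0,0,0,0,0,0,0,0])

```text
time_s: 8.2
position: [0.6447, -0.0838, 0.1944]
tool_rot: [[0.993, -0.119, 0.005], [-0.119, -0.993, -0.001], [0.005, 0.001, -1.0]]
ft_force: [-0.6, -0.1, -0.5]
grip_width: 0.051
gripper_force: 0.0
```

Run:
```python
from h import *
G["a"]=(.6436,-.0835); H["a"]=.066; COL["a"]=.025; look("a",.04)
plan((.428,-.267,.2),-22)
```

```text
a {'n': 516, 'mid': array([ 0.6419, -0.0824]), 'top': array([ 0.6417, -0.0824,  0.0595]), 'ang': np.float64(173.2), 'zmax': np.float64(0.0646), 'spread': array([0.011, 0.051])} grip 0.051
t 8.25 pos [ 0.644  -0.0837  0.1922] ang -6.8 tool shift/0.1m [-1.926  2.077 -0.08 ] rows>= 6 twist 0.0843 rows>= 2
```

Nut a stands about 2 mm from its mark's centre. Next is nut d.

>>> step_arm(fingers=[-0.3,-0.3,-0.3,-0.3,-0.3,-0.3,-0.3,-0.3,-0.3,-0.3], travel=[[-0.15,0.16,-0.04],[-0.3,0.32,-0.04],[-0.3,0.32,0],[-0.3,0.32,0],[-0.3,0.32,0],[-0.3,0.32,0],[-0.28,0.32,0],[0,0,0],[0,0,0],[0,0,0]], twist=[0,0,0,0,0,0,0,0.042,0.042,0])

```text
time_s: 9.5
position: [0.4271, -0.2669, 0.1985]
tool_rot: [[0.928, -0.373, -0.002], [-0.373, -0.928, 0.002], [-0.002, -0.001, -1.0]]
ft_force: [1.2, -0.1, -0.6]
grip_width: 0.0558
gripper_force: 0.0
```

Run:
```python
from h import *
f=look("d",.055); plan((*f["mid"],.047),f["ang"])
```

```text
d {'n': 935, 'mid': array([ 0.4301, -0.2699]), 'top': array([ 0.4296, -0.2697,  0.0684]), 'ang': np.float64(159.7), 'zmax': np.float64(0.0746), 'spread': array([0.016, 0.067])} grip 0.0558
t 9.55 pos [ 0.4272 -0.2669  0.1988] ang -21.8 tool shift/0.1m [0.041 0.019 1.517] rows>= 4 twist -0.0083 rows>= 1
```

>>> step_arm(fingers=[-0.3,-0.3,-0.3,-0.3,-0.3,1,1,1,1,1], travel=[[0.04,0.018,0.4],[0,0,0.4],[0,0,0.4],[0,0,0.22],[0,0,0.1],[0,0,0],[0,0,0],[0,0,0],[0,0,0],[0,0,0]], twist=[-0.008,0,0,0,0,0,0,0,0,0], force=70)

```text
time_s: 10.8
position: [0.431, -0.2709, 0.0488]
tool_rot: [[0.937, -0.35, 0.002], [-0.35, -0.937, -0.002], [0.002, 0.001, -1.0]]
ft_force: [-0.6, -1.1, 7.0]
grip_width: 0.0141
gripper_force: 68.9
```

>>> step_arm(fingers=[1,1,1,1,1], travel=[[0,0,-0.1],[0,0,-0.4],[0,0,-0.5],[0,0,-0.1],[0,0,0]], twist=[0,0,0,0,0])

```text
time_s: 11.42
position: [0.4303, -0.27, 0.1574]
tool_rot: [[0.937, -0.35, -0.0], [-0.35, -0.937, 0.0], [-0.001, -0.0, -1.0]]
ft_force: [0.0, 0.6, -4.3]
grip_width: 0.014
gripper_force: 69.1
```

Run:
```python
from h import *
plan((.6535,.001,.16),-6.7)
```

```text
t 11.43 pos [ 0.4303 -0.27    0.1574] ang -20.5 tool shift/0.1m [ 1.141 -3.32  -0.026] rows>= 8 twist -0.0767 rows>= 2
```

>>> step_arm(fingers=[1,1,1,1,1,1,1,1,1,1], travel=[[0.05,-0.16,0],[0.13,-0.38,0],[0.13,-0.38,0],[0.13,-0.38,0],[0.13,-0.38,0],[0.13,-0.38,0],[0.13,-0.38,0],[0.13,-0.38,0],[0.13,-0.38,0],[0.05,-0.12,0]], twist=[0,0,0,0,0,0,0,0,0,0])

```text
time_s: 12.68
position: [0.654, 0.0036, 0.1553]
tool_rot: [[0.938, -0.348, -0.004], [-0.348, -0.938, 0.001], [-0.004, 0.0, -1.0]]
ft_force: [-0.4, -0.6, -4.3]
grip_width: 0.0139
gripper_force: 69.1
```

>>> step_arm(fingers=[1,1,1,1], travel=[[0,0,0],[0,0,0],[0,0,0],[0,0,0]], twist=[-0.038,-0.038,0,0])

```text
time_s: 13.18
position: [0.6534, 0.0006, 0.1572]
tool_rot: [[0.993, -0.121, -0.001], [-0.121, -0.993, 0.0], [-0.001, -0.0, -1.0]]
ft_force: [-0.1, -0.7, -3.3]
grip_width: 0.0141
gripper_force: 69.1
```

Run:
```python
from h import *
plan((.6535,.001,.059),-6.7)
```

```text
t 13.18 pos [6.534e-01 6.000e-04 1.572e-01] ang -7.0 tool shift/0.1m [ 0.001 -0.004  0.982] rows>= 2 twist -0.0015 rows>= 1
```

>>> step_arm(fingers=[1,1,1,1,1,1,1], travel=[[0,0,0.4],[0,0,0.35],[0,0,0.14],[0,0,0.05],[0,0,0.03],[0,0,0],[0,0,0]], twist=[0,0,0,0,0,0,0])

```text
time_s: 14.05
position: [0.654, 0.0006, 0.0616]
tool_rot: [[0.993, -0.119, 0.001], [-0.119, -0.993, -0.0], [0.001, 0.0, -1.0]]
ft_force: [0.1, -0.7, -4.4]
grip_width: 0.014
gripper_force: 69.1
```

>>> step_arm(fingers=[1,1,1], travel=[[0,0,0.025],[0,0,0.01],[0,0,0]], twist=[0,0,0])

```text
time_s: 14.42
position: [0.6543, 0.0004, 0.0588]
tool_rot: [[0.993, -0.119, 0.002], [-0.119, -0.993, -0.001], [0.002, 0.0, -1.0]]
ft_force: [-0.8, -0.4, 4.2]
grip_width: 0.014
gripper_force: 70.5
```

>>> step_arm(fingers=[0.2,-0.2,-0.2,-0.2,-0.2,-0.2,-0.2,-0.2,-0.2], travel=[[0,0,0],[0,0,0],[0,0,0],[0,0,0],[0,0,-0.2],[0,0,-0.5],[0,0,-0.5],[0,0,-0.4],[0,0,0]], twist=[0,0,0,0,0,0,0,0,0])

```text
time_s: 15.55
position: [0.6547, 0.0005, 0.221]
tool_rot: [[0.993, -0.119, 0.007], [-0.119, -0.993, -0.001], [0.007, 0.0, -1.0]]
ft_force: [-0.2, -0.8, -0.3]
grip_width: 0.0509
gripper_force: 0.0
```

Run:
```python
from h import *
G["d"]=(.6536,.001); H["d"]=.084; COL["d"]=.03; look("d",.045)
plan((.437,.300,.18),-19.5)
```

```text
d {'n': 858, 'mid': array([0.6512, 0.0018]), 'top': array([0.651 , 0.0018, 0.0758]), 'ang': np.float64(173.4), 'zmax': np.float64(0.0826), 'spread': array([0.016, 0.066])} grip 0.0509
t 15.6 pos [6.540e-01 6.000e-04 2.184e-01] ang -6.8 tool shift/0.1m [-2.511 -2.715  0.377] rows>= 8 twist 0.0704 rows>= 2
```

Nut d is within 2.5 mm of its mark. Next is nut c, keeping clear of its look-alikes.

>>> step_arm(fingers=[-0.3,-0.3,-0.3,-0.3,-0.3,-0.3,-0.3,-0.3,-0.3,-0.3], travel=[[-0.11,-0.12,0],[-0.3,-0.325,0],[-0.3,-0.325,0],[-0.3,-0.325,0],[-0.3,-0.325,0],[-0.3,-0.325,0.04],[-0.3,-0.325,0.1],[-0.3,-0.325,0.1],[-0.3,-0.32,0.1],[0,0,0]], twist=[0,0,0,0,0,0,0,0,0,0])

```text
time_s: 16.85
position: [0.4334, 0.3018, 0.1817]
tool_rot: [[0.993, -0.115, -0.004], [-0.115, -0.993, -0.001], [-0.004, 0.002, -1.0]]
ft_force: [0.4, 0.0, 1.1]
grip_width: 0.0553
gripper_force: 0.0
```

>>> step_arm(fingers=[-0.3,-0.3,-0.3,-0.3], travel=[[0,0,0],[0,0,0],[0,0,0],[0,0,0]], twist=[0.035,0.035,0,0])

```text
time_s: 17.35
position: [0.4367, 0.2998, 0.183]
tool_rot: [[0.944, -0.331, -0.001], [-0.331, -0.944, -0.0], [-0.001, 0.0, -1.0]]
ft_force: [-0.3, -0.2, -0.2]
grip_width: 0.0553
gripper_force: 0.0
```

Run:
```python
from h import *
G["c"]=(.437,.300);f=look("c",.035,"pics/w_c.png"); plan((*f["mid"],.016),f["ang"])
```

```text
c {'n': 222, 'mid': array([0.4367, 0.3011]), 'top': array([0.4365, 0.3011, 0.0349]), 'ang': np.float64(161.8), 'zmax': np.float64(0.0383), 'spread': array([0.008, 0.032])} grip 0.0553
t 17.4 pos [0.4367 0.2998 0.1831] ang -19.4 tool shift/0.1m [-0.004 -0.012  1.671] rows>= 4 twist -0.0064 rows>= 1
```

View pics/w_c.png

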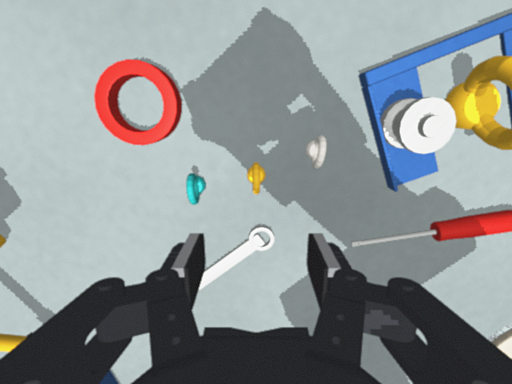

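The wrist view shows the yellow c at (257,178), turquoise at (196,186), white at (317,151) and a wrench end at (262,237). The fit gave the yellow one, and I narrow the fingers before going in.

>>> step_arm(fingers=[0.1,0.1,0.1,0.1,0.1,0.1,1,1,1,1], travel=[[0,-0.012,0.3],[0,0,0.4],[0,0,0.4],[0,0,0.35],[0,0,0.16],[0,0,0.05],[0,0,0],[0,0,0],[0,0,0],[0,0,0]], twist=[-0.006,0,0,0,0,0,0,0,0,0], force=30)

```text
time_s: 18.65
position: [0.4375, 0.3013, 0.0179]
tool_rot: [[0.949, -0.315, 0.001], [-0.315, -0.949, 0.0], [0.001, -0.001, -1.0]]
ft_force: [0.4, -1.0, 3.8]
grip_width: 0.0071
gripper_force: 31.0
```

>>> step_arm(fingers=[1,1,1,1,1,1], travel=[[0,0,0],[0,0,-0.1],[0,0,-0.4],[0,0,-0.5],[0,0,-0.5],[0,0,0]], twist=[0,0,0,0,0,0])

```text
time_s: 19.4
position: [0.4383, 0.3018, 0.1712]
tool_rot: [[0.949, -0.315, 0.007], [-0.315, -0.949, 0.003], [0.006, -0.005, -1.0]]
ft_force: [-0.1, 0.6, -2.0]
grip_width: 0.0065
gripper_force: 30.6
```

Run:
```python
from h import *
plan((.50,-.10,.2)); plan((.634,-.168,.16),-6.7)
```

```text
t 19.4 pos [0.4383 0.3018 0.1712] ang -18.3 tool shift/0.1m [ 1.851  3.618 -0.295] rows>= 9 twist 0.0 rows>= 0
t 19.4 pos [0.4383 0.3018 0.1712] ang -18.3 tool shift/0.1m [3.335 3.844 0.112] rows>= 11 twist -0.0647 rows>= 2
```

>>> step_arm(fingers=[1,1,1,1,1,1,1,1,1,1], travel=[[0.13,0.15,0],[0.3,0.345,0],[0.3,0.345,0],[0.3,0.345,0],[0.3,0.345,0],[0.3,0.345,0],[0.3,0.345,0],[0.3,0.345,0],[0.3,0.345,0],[0.3,0.345,0]], twist=[0,0,0,0,0,0,0,0,0,0])

```text
time_s: 20.65
position: [0.6032, -0.0981, 0.1661]
tool_rot: [[0.949, -0.315, -0.002], [-0.315, -0.949, 0.001], [-0.002, -0.0, -1.0]]
ft_force: [0.6, 0.9, 0.2]
grip_width: 0.0068
gripper_force: 30.6
```

>>> step_arm(fingers=[1,1,1,1,1,1], travel=[[0.3,0.345,0],[0.2,0.24,0],[0,0,0],[0,0,0],[0,0,0],[0,0,0]], twist=[0,0,-0.032,-0.032,0,0])

```text
time_s: 21.4
position: [0.6321, -0.1679, 0.1667]
tool_rot: [[0.993, -0.121, -0.001], [-0.121, -0.993, 0.001], [-0.001, -0.0, -1.0]]
ft_force: [0.2, -1.4, -0.6]
grip_width: 0.0067
gripper_force: 30.6
```

Run:
```python
from h import *
plan((.6345,-.168,.028),-6.7)
```

```text
t 21.4 pos [ 0.6321 -0.1679  0.1667] ang -6.9 tool shift/0.1m [ 0.026 -0.002  1.387] rows>= 3 twist -0.0013 rows>= 1
```

>>> step_arm(fingers=[1,1,1,1,1,1,1], travel=[[0.026,0,0.4],[0,0,0.4],[0,0,0.3],[0,0,0.17],[0,0,0.09],[0,0,0],[0,0,0]], twist=[0,0,0,0,0,0,0])

```text
time_s: 22.28
position: [0.6354, -0.1687, 0.0324]
tool_rot: [[0.993, -0.119, 0.002], [-0.119, -0.993, -0.001], [0.002, 0.001, -1.0]]
ft_force: [0.2, 0.2, -1.1]
grip_width: 0.0069
gripper_force: 30.6
```

>>> step_arm(fingers=[1,1,1], travel=[[0,0,0.03],[0,0,0.015],[0,0,0]], twist=[0,0,0])

```text
time_s: 22.65
position: [0.6352, -0.1687, 0.0278]
tool_rot: [[0.993, -0.119, 0.001], [-0.119, -0.993, -0.001], [0.001, 0.001, -1.0]]
ft_force: [-1.0, -1.0, 4.7]
grip_width: 0.007
gripper_force: 31.1
```

>>> step_arm(fingers=[0.5,0.3,0.3,0.3,0.3,0.3,0.3,0.3,0.3], travel=[[0,0,0],[0,0,0],[0,0,0],[0,0,0],[0,0,-0.2],[0,0,-0.5],[0,0,-0.5],[0,0,-0.5],[0,0,0]], twist=[0,0,0,0,0,0,0,0,0])

```text
time_s: 23.78
position: [0.6362, -0.1689, 0.2014]
tool_rot: [[0.993, -0.119, 0.008], [-0.119, -0.993, -0.004], [0.008, 0.003, -1.0]]
ft_force: [-0.2, 0.3, -0.5]
grip_width: 0.03
gripper_force: 0.0
```

Run:
```python
from h import *
G["c"]=(.6345,-.168); H["c"]=.048; COL["c"]=.021; look("c",.035)
plan((.435,.059,.2),2.5)
```

```text
c {'n': 208, 'mid': array([ 0.633 , -0.1675]), 'top': array([ 0.6324, -0.1674,  0.0422]), 'ang': np.float64(173.1), 'zmax': np.float64(0.0462), 'spread': array([0.007, 0.033])} grip 0.03
t 23.82 pos [ 0.6353 -0.1686  0.1984] ang -6.8 tool shift/0.1m [-2.259 -2.021 -0.025] rows>= 7 twist -0.0518 rows>= 1
```

Nut c is placed within 2 mm. Now nut b in the rack.

>>> step_arm(fingers=[0.0,0.0,0.0,0.0,0.0,0.0,0.0,0.0,0.0,0.0], travel=[[-0.16,-0.14,-0.02],[-0.35,-0.31,0],[-0.35,-0.31,0],[-0.35,-0.31,0],[-0.35,-0.31,0],[-0.35,-0.31,0],[-0.35,-0.33,0],[0,0,0],[0,0,0],[0,0,0]], twist=[0,0,0,0,0,0,0,-0.026,-0.026,0])

```text
time_s: 25.08
position: [0.434, 0.0591, 0.1978]
tool_rot: [[0.999, 0.043, -0.002], [0.043, -0.999, 0.0], [-0.002, -0.0, -1.0]]
ft_force: [-0.7, 0.1, -0.4]
grip_width: 0.0429
gripper_force: 0.0
```

Run:
```python
from h import *
f=look("b",.055,"pics/w_b.png"); plan((*f["mid"],.065),f["ang"])
```

```text
b {'n': 1611, 'mid': array([0.4367, 0.0586]), 'top': array([0.4363, 0.0587, 0.0851]), 'ang': np.float64(3.9), 'zmax': np.float64(0.0931), 'spread': array([0.02 , 0.085])} grip 0.0429
t 25.12 pos [0.4341 0.0591 0.1979] ang 2.4 tool shift/0.1m [0.028 0.006 1.329] rows>= 3 twist -0.0082 rows>= 1
```

View pics/w_b.png

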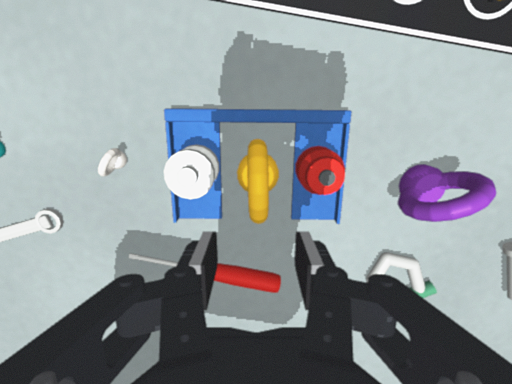

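Nut b at (258,180) is centred between the spool (190,172) and the cap (321,172). The fingers fit inside the bay and stay at about 65 mm, above the fixed parts.

>>> step_arm(fingers=[0.0,0.0,0.0,0.0,0.0,1,1,1,1,1], travel=[[0.028,0.006,0.3],[0,0,0.4],[0,0,0.35],[0,0,0.18],[0,0,0.1],[0,0,0],[0,0,0],[0,0,0],[0,0,0],[0,0,0]], twist=[-0.008,0,0,0,0,0,0,0,0,0], force=90)

```text
time_s: 26.38
position: [0.4377, 0.0584, 0.0662]
tool_rot: [[0.998, 0.069, 0.001], [0.069, -0.998, -0.0], [0.001, 0.0, -1.0]]
ft_force: [-1.1, -2.7, 2.3]
grip_width: 0.0176
gripper_force: 88.7
```

>>> step_arm(fingers=[1,1,1,1,1,1,1], travel=[[0,0,-0.05],[0,0,-0.2],[0,0,-0.3],[0,0,-0.3],[0,0,-0.3],[0,0,0],[0,0,0]], twist=[0,0,0,0,0,0,0])

```text
time_s: 27.25
position: [0.4364, 0.0588, 0.1794]
tool_rot: [[0.998, 0.069, -0.003], [0.069, -0.998, 0.001], [-0.003, -0.001, -1.0]]
ft_force: [-0.7, 1.0, -8.2]
grip_width: 0.0174
gripper_force: 88.9
```

Run:
```python
from h import *
plan((.6632,.0855,.18),-6.7)
```

```text
t 27.25 pos [0.4364 0.0588 0.1794] ang 4.0 tool shift/0.1m [ 2.281 -0.11  -0.013] rows>= 5 twist 0.0593 rows>= 2
```

>>> step_arm(fingers=[1,1,1,1,1,1,1,1,1,1], travel=[[0.15,-0.01,0],[0.36,-0.017,0],[0.36,-0.017,0],[0.36,-0.017,0],[0.36,-0.017,0],[0.36,-0.017,0],[0.33,-0.015,0],[0,0,0],[0,0,0],[0,0,0]], twist=[0,0,0,0,0,0,0,0.03,0.03,0])

```text
time_s: 28.5
position: [0.6643, 0.0854, 0.1787]
tool_rot: [[0.993, -0.118, -0.003], [-0.118, -0.993, 0.0], [-0.003, 0.0, -1.0]]
ft_force: [-0.7, 0.2, -8.7]
grip_width: 0.0179
gripper_force: 88.5
```

Run:
```python
from h import *
plan((.664,.0855,.076),-6.7)
```

```text
t 28.5 pos [0.6643 0.0854 0.1787] ang -6.8 tool shift/0.1m [-0.    -0.     1.027] rows>= 3 twist -0.0005 rows>= 1
```

>>> step_arm(fingers=[1,1,1,1,1,1,1], travel=[[0,0,0.4],[0,0,0.35],[0,0,0.15],[0,0,0.07],[0,0,0.03],[0,0,0],[0,0,0]], twist=[0,0,0,0,0,0,0])

```text
time_s: 29.38
position: [0.6645, 0.0853, 0.0817]
tool_rot: [[0.993, -0.119, 0.002], [-0.119, -0.993, -0.0], [0.002, -0.0, -1.0]]
ft_force: [-0.5, -0.7, -7.5]
grip_width: 0.0176
gripper_force: 88.6
```

>>> step_arm(fingers=[1,1,1,1], travel=[[0,0,0.03],[0,0,0.02],[0,0,0.01],[0,0,0]], twist=[0,0,0,0])

```text
time_s: 29.88
position: [0.6647, 0.0851, 0.0762]
tool_rot: [[0.993, -0.119, 0.002], [-0.119, -0.993, -0.0], [0.002, 0.0, -1.0]]
ft_force: [-1.2, -1.8, 5.3]
grip_width: 0.0178
gripper_force: 90.5
```

>>> step_arm(fingers=[0.2,0,0,0,0,0,0,0,0], travel=[[0,0,0],[0,0,0],[0,0,0],[0,0,0],[0,0,-0.2],[0,0,-0.5],[0,0,-0.5],[0,0,-0.4],[0,0,0]], twist=[0,0,0,0,0,0,0,0,0])

```text
time_s: 31.0
position: [0.665, 0.0853, 0.2386]
tool_rot: [[0.993, -0.119, 0.007], [-0.119, -0.993, -0.0], [0.007, -0.001, -1.0]]
ft_force: [0.4, 1.0, -0.2]
grip_width: 0.0429
gripper_force: 0.0
```

>>> step_arm(fingers=[0,0,0,0,0,0], travel=[[-0.2,0,0],[-0.4,0,0],[-0.4,0,0],[-0.3,0,0],[0,0,0],[0,0,0]], twist=[0,0,0,0,0,0])

```text
time_s: 31.75
position: [0.5355, 0.1006, 0.2343]
tool_rot: [[0.993, -0.119, -0.0], [-0.119, -0.993, 0.0], [-0.0, 0.0, -1.0]]
ft_force: [-0.1, 0.2, -0.1]
grip_width: 0.0426
gripper_force: 0.0
```

Run:
```python
from h import *
G.update(a=(.643,-.083),b=(.6633,.0855),c=(.634,-.168),d=(.653,.001))
for k in H: H[k]={'a':.066,'b':.102,'c':.048,'d':.084}[k]; COL[k]={'a':.025,'b':.034,'c':.020,'d':.029}[k]
for n in("wrist","scene","top"):
    im,d,P=cloud(n); print(n)
    for k in "bdac":print(k,fit(im,P,k,.04))
    h=cv2.cvtColor(im,cv2.COLOR_BGR2HSV)
    blue=(h[...,0]>100)&(h[...,0]<130)&(h[...,1]>100)&(np.linalg.norm(P[...,:2]-[.45,.07],axis=-1)<.14)&(P[...,2]>.008)
    if blue.sum()>50: print("rack",cv2.minAreaRect((P[blue][:,:2]*1000).astype(np.float32)))
    if n=="scene": cv2.imwrite("pics/end.png",im)
```

```text
wrist
b {'n': 1763, 'mid': array([0.6605, 0.0865]), 'top': array([0.6582, 0.0868, 0.0946]), 'ang': np.float64(172.9), 'zmax': np.float64(0.1032), 'spread': array([0.02 , 0.076])}
d {'n': 1429, 'mid': array([0.6484, 0.003 ]), 'top': array([0.649 , 0.0036, 0.0775]), 'ang': np.float64(174.0), 'zmax': np.float64(0.0849), 'spread': array([0.016, 0.07 ])}
a {'n': 907, 'mid': array([ 0.6404, -0.0812]), 'top': array([ 0.6405, -0.0803,  0.0605]), 'ang': np.float64(173.8), 'zmax': np.float64(0.0666), 'spread': array([0.011, 0.053])}
c {'n': 437, 'mid': array([ 0.6329, -0.1664]), 'top': array([ 0.6329, -0.166 ,  0.0437]), 'ang': np.float64(174.1), 'zmax': np.float64(0.0491), 'spread': array([0.009, 0.034])}
rack ((456.14031982421875, 60.36195373535156), (165.92611694335938, 203.67222595214844), 2.158477544784546)
scene
b {'n': 588, 'mid': array([0.6649, 0.0861]), 'top': array([0.6677, 0.0876, 0.0934]), 'ang': np.float64(172.0), 'zmax': np.float64(0.1034), 'spread': array([0.021, 0.079])}
d {'n': 356, 'mid': array([0.6543, 0.0017]), 'top': array([0.6564, 0.0025, 0.0765]), 'ang': np.float64(171.9
[... 629 characters left out ...]
(177.9), 'zmax': np.float64(0.1023), 'spread': array([0.016, 0.071])}
d {'n': 143, 'mid': array([0.646 , 0.0018]), 'top': array([0.6457, 0.0016, 0.0772]), 'ang': np.float64(172.0), 'zmax': np.float64(0.0853), 'spread': array([0.016, 0.067])}
a {'n': 74, 'mid': array([ 0.6375, -0.0824]), 'top': array([ 0.6366, -0.0821,  0.0613]), 'ang': np.float64(173.6), 'zmax': np.float64(0.068), 'spread': array([0.012, 0.046])}
c {'n': 35, 'mid': array([ 0.6297, -0.1674]), 'top': array([ 0.6303, -0.1675,  0.0445]), 'ang': np.float64(175.8), 'zmax': np.float64(0.0499), 'spread': array([0.007, 0.029])}
rack ((437.8171081542969, 43.61701202392578), (131.79519653320312, 169.43878173828125), 1.8732818365097046)
```

View pics/end.png

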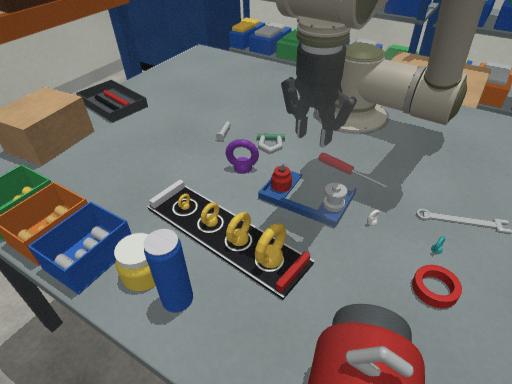

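The final view shows all four nuts upright on their marks, largest at the red stop (270,245) down to smallest at the grey end (184,203). The scene view puts the rack within 0.5 mm of its start, and the gripper is clear.

```bash
python3 -c "
from h import *
print(close_job())"
```

```text
the job is handed in; nothing more can be done
None
```

The job is handed in with no verdict returned: all four eye nuts stand upright on their marks in size order from the red stop, about 2–3 mm off centre by the closest views, and the rack has not visibly moved, at about 32 s of the 102 s allowed.

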